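# Vent the culture jar through its lock-nut valve

## Robot

A 6-joint arm with a two-finger parallel gripper is mounted at the origin on the work surface. World frame = base frame: x ahead of the robot, y to its left, z up, the work surface at z = 0. Lengths are in m, angles in rad, forces in N, time in s.
With the tool pointing down it reaches from about 0.35 to 1 m from the base axis. Payload 7.1 kg.
Tool frame: the origin (TCP) lies between the finger pads; the fingertips stand 22 mm ahead of it and the grasp point (between the pads) lies 3 mm ahead of it; z points along the fingers, y is the line along which they close (so a half turn about z gives the same grasp; the last joint's range is limited). The gripper opens to 85 mm and grips with 20 to 120 N. Pads are 22 mm wide; open, the fingers measure 114 mm over their backs; the gripper's body (76 mm by 85 mm) begins 54 mm behind the grasp point. The pads swing forward as they close: fully open they stand 13 mm farther back than shut.
Start: joints at [1.312, 0.423, 1.63, -0, 1.089, -0.019], TCP at [0.148, 0.607, 0.253] pointing down, gripper open.
Joint ranges: [-3, 3], [-0.9, 2.11], [0.09, 2.58], [-1.31, 4.45], [0.11, 2.69], [-2.54, 2.54]. Speed limits (rad/s): [2.39, 2.39, 3.01, 3.14, 3.14, 3.14].

## Interface

Orientations are given as a rotation vector (axis times angle).
In Python, from rig import manip gives the robot as it stands. The module is installed in compiled form; this text tells all that it offers. Calls block until the motion is done:
- manip.move_to(position, orientation): joint-space move of the TCP to a pose.
- manip.servo_line(position, orientation=None, rate=0.15): straight line of the TCP; orientation=None keeps the orientation; rate is the mean speed in m/s.
- manip.set_joints(angles): joint-space move.
- manip.command_gripper(opening, f_grip=None): finger opening in m; f_grip is the grip in N (None keeps the last); returns when the fingers have stopped.
- manip.hold(seconds).
- manip.solve_ik(position, orientation): joint angles nearest the present ones, or None.
- manip.camera(name): name is "scene" or "side" or "wrist"; returns a dict with "image" (480x640x3 uint8, red, green, blue), "fx", "fy", "cx", "cy" (pixels), "k1" (the pictures are not rectified: a ray, as slopes to the right and down, at radius r is drawn at 1 + k1 r^2 times it, then the intrinsics apply), "cam_to_world" (4x4, takes a point from camera to world coordinates); the wrist camera has in their place "mount" (4x4, takes a point from camera to tool coordinates, whose origin is the TCP and whose axes are the flange's). Camera axes: x right, y down, z forward; pixel columns grow to the right and rows downward; lengths in m; the calibration is good to about 2 mm. A picture is of the moment at which its call begins: read the wrist's pose just before it. There is no depth.
A pose or a line that the arm cannot do raises manip.IKError and nothing moves.
- manip.sign_off(): hands the job in; it is judged then, once.
Readings, each from a call of its own:
- manip.get_time(): time.
- manip.get_joint_positions(): joint angles.
- manip.get_joint_vel(): joint speeds.
- manip.get_tau(): joint torques, N m.
- manip.get_position(): TCP position.
- manip.get_ee_rot(): TCP orientation.
- manip.get_contact_force(): force on the tool from outside, world axes, zero at the start.
- manip.get_torque(): the same for the moment, N m.
- manip.get_width(): finger opening in m.
- manip.get_grip_force(): force on a finger pad.
Only numpy, scipy, OpenCV 4.12 (cv2) and the standard library are available. Lean on these libraries where they do the work, as an engineer would, in place of code of your own. Each camera call takes 0.05 s, during which the arm holds its last target. There are 200 camera calls.

## Task

Vent the jar with the green lid: unscrew the tiny knurled brass lock nut on its valve (anticlockwise) until it is nearly at its upper stop, then gently press the freed pink-tipped valve pin well down by its tip, hold it there for a second, and let it spring back up. Do not force the pin or the lid, leave the orange jar's valve alone and do not shove the beaker, the tip box or the marker pen.

Things in the scene. Friction and masses are not known exactly. Their poses are not given: they have to be found in the camera images.
- green_jar: clear jar 130 mm wide with green lid 142 mm wide, fixed to the bench; origin under its centre, z up. The lid's flat top is 120 mm up. On the lid: the vent valve 25 mm to -x, and at 35 mm to +x a round gauge 36 mm wide, 10 mm high.
- green_port (a point): foot of the green jar's upright valve, on its axis, level with the lid's top. Over the lid: dark collar 24 mm wide to 6 mm, steel neck 12 mm wide to 26 mm, brass nut (tight) 26 to 36 mm, pin through it with pink tip 8.4 mm wide, its top at 50 mm. The valve is screwed in to a depth that differs each time: these heights hold only within 4 mm either way, feel for the pin's top.
- green_nut (a joint): turn of the green jar's knurled lock nut (14 mm wide, 10 tall), rad: 0 tight, growing anticlockwise from above (unscrewing) to a stop at 3.2; starts at 0 to 0.5; unscrewed from 2.7. Captive; stays as left (drag 0.05 N m). Climbs the pin 1.9 mm per rad, 6 mm in all; gripped and turned without rising with it, it drives the pin down instead. Needs one or two regrasps.
- green_pin (a joint): travel of the green jar's valve pin, m: 0 up, growing downward to a stop at 0.0055. Spring: 3 N starts it, 9 N holds 0.004, 11 N at the stop. It carries the nut down and goes no deeper than the nut was unscrewed (the nut meets the neck); with the nut tight it is locked. Vents when held deeper than 0.004. Over 20 N bends it.
- orange_jar: clear jar 130 mm wide with orange lid 142 mm wide, fixed to the bench; origin under its centre, z up. The lid's flat top is 120 mm up. On the lid: the vent valve 25 mm to -x, and at 35 mm to +x a round gauge 36 mm wide, 10 mm high. Its valve is like the green jar's; leave it alone.
- orange_nut (a joint): turn of the orange jar's lock nut, rad, as for the green one; starts at 0 to 0.3, to be left alone
- orange_pin (a joint): travel of the orange jar's pin, m, as for the green one; to be left alone
- beaker: glass beaker, 70 mm wide, 85 mm high; bystander, origin under its centre
- tip_box: yellow pipette-tip box, 87 x 122 x 57 mm; bystander, origin under its centre
- marker_pen: black marker pen with a red cap lying on the bench, 130 mm long along its x, 14 mm thick; bystander, origin under its middle

How it is judged:
By the outcome, as a careful person would: the job done as asked, in the order asked, and still so for the second after the job is handed in, with the robot touching nothing.
It also fails if it takes over 56 s, if anything falls off the work surface, if the arm or the gripper's body presses on something with over 40 N, if the wrist force passes 120 N, or if a joint passes its speed limit or range.

## Working session

There is one attempt and no reset: what is moved stays moved. The work goes in short steps, each a Python script; the robot and the scene stay as the last script left them, time stands still between calls to the robot, and variables do not carry over. Pictures are saved under pics/ and viewed, at most 10 in all, crops included, and the job is handed in when it is done.

```bash
mkdir -p pics; python3 - <<'E'
from rig import manip
import cv2, numpy as np
for n in ("scene","side"):
    c=manip.camera(n); cv2.imwrite(f"pics/{n}0.png",c["image"][:,:,::-1])
    print(n,c["fx"],c["fy"],c["cx"],c["cy"],c["k1"]); print(np.round(c["cam_to_world"],3))
c=manip.camera("wrist");print(np.round(c["mount"],4),c["fx"],c["k1"]); cv2.imwrite("pics/wrist0.png",c["image"][:,:,::-1])
print(manip.get_position(),manip.get_ee_rot(),manip.get_time())
E
```

```text
scene 437.08432957664076 437.08432957664076 321.9207994237504 241.4931058439687 -0.055346523632605615
[[ 0.592  0.603 -0.534  1.081]
 [ 0.806 -0.44   0.396 -0.249]
 [ 0.004 -0.665 -0.747  0.732]
 [ 0.     0.     0.     1.   ]]
side 436.0716006591684 436.0716006591684 322.13368735858603 237.13979881032267 -0.06338780749008091
[[-0.989 -0.09   0.118  0.531]
 [-0.149  0.621 -0.77   0.676]
 [-0.004 -0.779 -0.627  0.587]
 [ 0.     0.     0.     1.   ]]
[[ 4.000e-04 -9.628e-01 -2.701e-01  6.930e-02]
 [ 1.000e+00  3.000e-04  2.000e-04 -2.000e-04]
 [-1.000e-04 -2.701e-01  9.628e-01 -1.195e-01]
 [ 0.000e+00  0.000e+00  0.000e+00  1.000e+00]] 341.5371878586095 -0.03542252948215218
[0.14831048 0.60674881 0.25271709] [-3.75778330e-01 -3.11888279e+00  1.84904644e-03] 0.15
```

View pics/scene0.png

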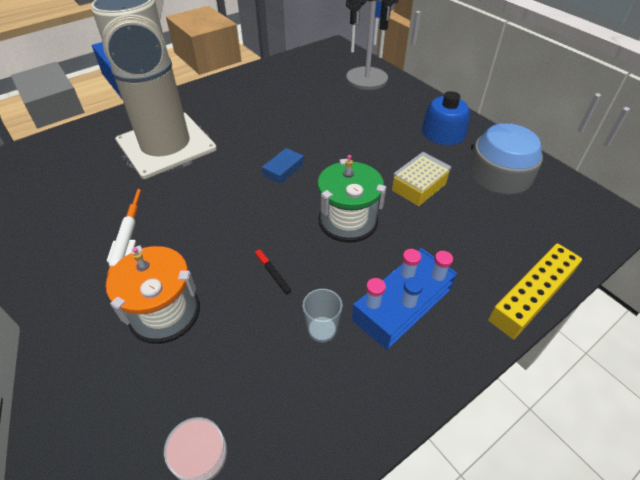

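View pics/side0.png

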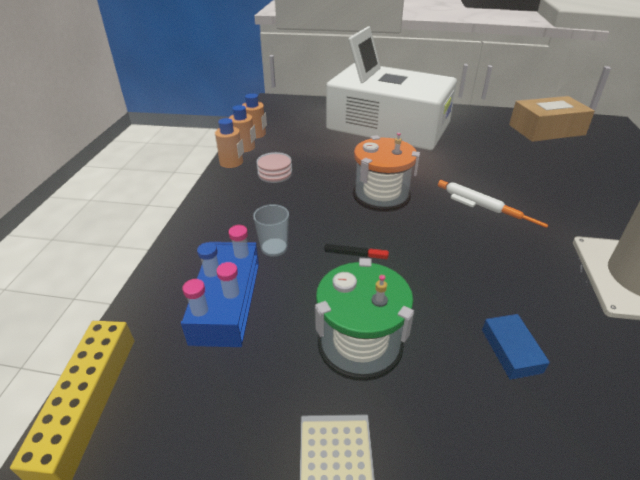

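The scene view shows the green lid at about (350,184) with its pink tip at (349,157). The side view shows the tip at (381,279) and the lid centre at (364,297). Next I triangulate the tip.

```bash
cat > h.py <<'E'
from rig import manip
import cv2, numpy as np
from scipy.spatial.transform import Rotation as R
def ray(c,uv,T):
    K=np.array([[c["fx"],0,c["cx"]],[0,c["fy"],c["cy"]],[0,0,1]])
    p=cv2.undistortPoints(np.array([[uv]],float),K,np.array([c["k1"],0,0,0.]))[0,0]
    d=T[:3,:3]@np.array([p[0],p[1],1]); return T[:3,3],d/np.linalg.norm(d)
def onplane(o,d,z): return o+d*(z-o[2])/d[2]
def tri(rays):
    A=sum(np.eye(3)-np.outer(d,d) for o,d in rays); b=sum((np.eye(3)-np.outer(d,d))@o for o,d in rays)
    x=np.linalg.solve(A,b); return x,[np.linalg.norm(np.cross(x-o,d)) for o,d in rays]
def blob(img,lo,hi,roi,n=1):
    u0,v0,u1,v1=roi; m=cv2.inRange(cv2.cvtColor(img[v0:v1,u0:u1],cv2.COLOR_RGB2HSV),lo,hi)
    k,_,s,c=cv2.connectedComponentsWithStats(m); i=1+np.argmax(s[1:,4]); return c[i]+[u0,v0],s[i]
PINK=((150,90,90),(176,255,255)); GREEN=((50,110,40),(75,255,255))
def wristT(c=None):
    p=manip.get_position(); r=manip.get_ee_rot(); T=np.eye(4); T[:3,:3]=R.from_rotvec(r).as_matrix(); T[:3,3]=p; return T
def down(yaw): # tool down; y axis of tool at world angle yaw
    y=np.array([np.cos(yaw),np.sin(yaw),0]); z=np.array([0,0,-1.]); return R.from_matrix(np.c_[np.cross(y,z),y,z]).as_rotvec()
E
python3 - <<'E'
from h import *
rs=[]
for n,roi,lr in (("scene",(335,145,362,175),(310,160,392,225)),("side",(365,268,397,300),(310,262,418,330))):
    c=manip.camera(n);T=c["cam_to_world"];uv,s=blob(c["image"],*PINK,roi);rs.append(ray(c,uv,T));print(n,uv,s)
    u0,v0,u1,v1=lr;m=cv2.inRange(cv2.cvtColor(c["image"][v0:v1,u0:u1],cv2.COLOR_RGB2HSV),*GREEN)
    g=max(cv2.findContours(m,cv2.RETR_EXTERNAL,cv2.CHAIN_APPROX_NONE)[0],key=cv2.contourArea)
    h=cv2.convexHull(g)[:,0]+[u0,v0]
    P=np.array([onplane(*ray(c,q,T),.12)[:2] for q in h]);(x,y),r=cv2.minEnclosingCircle(P.astype(np.float32));print("lid",x,y,r)
    for z in (.12,):
        uvg=dict(scene=(348,173),side=(380,299))[n];print("foot",onplane(*ray(c,uvg,T),z+.003))
print(tri(rs))
y=[(a,manip.solve_ik([*tri(rs)[0][:2],.25],down(a))) for a in np.arange(-3.1,3.2,.5)]
for a,q in y: print(round(a,2),None if q is None else np.round(q,2))
print(manip.get_contact_force())
E
```

```text
scene [349.         156.21052632] [12  9  5  5 19]
lid 0.546726405620575 0.22287556529045105 0.0772169977426529
foot [0.51827862 0.23762536 0.123     ]
side [381.75 277.5 ] [15  7  5  6 20]
lid 0.539057195186615 0.22884823381900787 0.07449955493211746
foot [0.51481307 0.23528794 0.123     ]
(array([0.51668269, 0.23791899, 0.16773156]), [np.float64(0.000929616581393763), np.float64(0.000929616581393733)])
-3.1 None
-2.6 None
-2.1 [ 0.41  0.35  1.76 -0.    1.04  2.51]
-1.6 [ 0.41  0.35  1.76 -0.    1.04  2.01]
-1.1 [0.41 0.35 1.76 0.   1.04 1.51]
-0.6 [ 0.41  0.35  1.76 -0.    1.04  1.01]
-0.1 [ 0.41  0.35  1.76 -0.    1.04  0.51]
0.4 [ 0.41  0.35  1.76 -0.    1.04  0.01]
0.9 [ 0.41  0.35  1.76  0.    1.04 -0.49]
1.4 [ 0.41  0.35  1.76  0.    1.04 -0.99]
1.9 [ 0.41  0.35  1.76 -0.    1.04 -1.49]
2.4 [ 0.41  0.35  1.76 -0.    1.04 -1.99]
2.9 [ 0.41  0.35  1.76  0.    1.04 -2.49]
[ 0.17629746 -0.33535724 -0.07249863]
```

```bash
python3 - <<'E'
from h import *
p=np.array([.5167,.2375])
rs=[]
for i,a in enumerate((1.1,-2.0)):
    manip.move_to([*p,.24],down(a)); 
    if i==0: manip.command_gripper(0.0,20)
    T=wristT();c=manip.camera("wrist");cv2.imwrite(f"pics/w{i}.png",c["image"][:,:,::-1])
    K=T@c["mount"]
    try:
        q=np.linalg.inv(K)@[*p,.168,1]; exp=q[:2]/q[2]*c["fx"]+[c["cx"],c["cy"]]
        u,v=exp.astype(int);roi=(max(u-40,0),max(v-40,0),min(u+40,640),min(v+40,480))
        uv,s=blob(c["image"],*PINK,roi);print(exp,uv,s);r=ray(c,uv,K);rs.append(r);print(onplane(*r,.168))
    except Exception as e: print(exp,e)
    print(manip.get_time())
if len(rs)==2:print(tri(rs))
print(manip.get_width(),manip.get_contact_force())
E
```

```text
[313.42699797 267.42786433] [314.40816327 261.93877551] [36 31 13 13 49]
[0.51389265 0.23957768 0.168     ]
2.9583
[312.25254875 264.76294037] [310.87323944 265.16197183] [ 33  35  13  14 142]
[0.51681015 0.23835037 0.168     ]
5.625
(array([0.51532407, 0.238968  , 0.16347784]), [np.float64(8.3409742438137e-05), np.float64(8.340974243822823e-05)])
-0.00024280751805058856 [-0.1996377  -0.24561832  0.06930142]
```

View pics/w1.png

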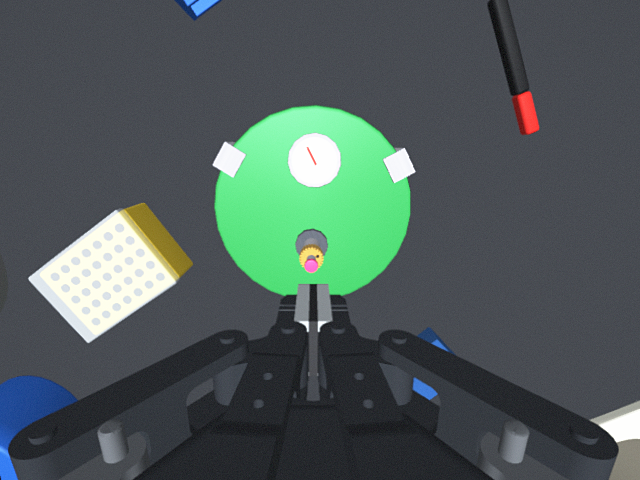

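```bash
python3 - <<'E'
from h import *
c=manip.camera("wrist");rs=[]
for a,uv in ((1.1,(315.,264.)),(-2.0,(311.,265.5))):
    T=np.eye(4);T[:3,:3]=R.from_rotvec(down(a)).as_matrix();T[:3,3]=[.5167,.2375,.24]
    r=ray(c,uv,T@c["mount"]);rs.append(r);print(onplane(*r,.168))
print(tri(rs),manip.get_position())
a=cv2.imread("pics/w0.png")[200:330,250:390];b=cv2.imread("pics/w1.png")[200:330,250:390]
cv2.imwrite("pics/ab.png",cv2.resize(np.hstack([a,b]),None,fx=2.8,fy=2.8,interpolation=0))
E
```

```text
[0.51700017 0.23915396 0.168     ]
[0.51659866 0.23838641 0.168     ]
(array([0.51679969, 0.23877011, 0.16804121]), [np.float64(0.00043286686085026646), np.float64(0.00043286686085012975)]) [0.51670145 0.23749387 0.23998871]
```

View pics/ab.png

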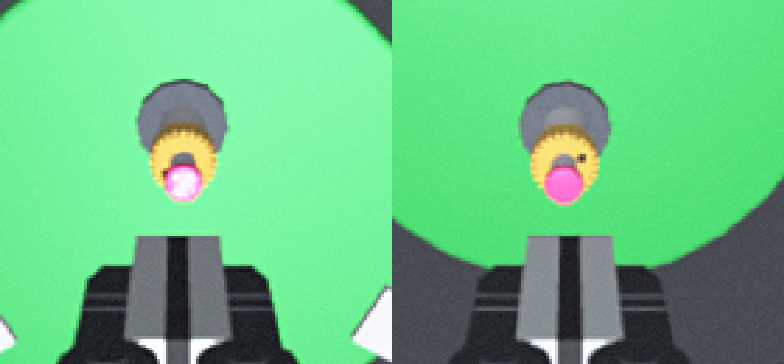

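The crop shows the tip, nut and collar lined up in both opposite views, so the tip is at about (0.5168, 0.2386). A dark mark on the nut shows its turn. Next I feel for the pin's top.

```bash
python3 - <<'E'
from h import *
p=[.5168,.2386]
manip.servo_line([*p,.200],down(-2.0),rate=.05)
manip.hold(.1);f0=manip.get_contact_force();print(f0)
z=.200
while z>.186:
    z-=.0006; manip.servo_line([*p,z],rate=.01)
    f=manip.get_contact_force()-f0
    if f[2]>1.0: break
manip.hold(.1);print(z,manip.get_position(),manip.get_contact_force()-f0,manip.get_time())
manip.servo_line([*p,.205],rate=.08);print(manip.get_time())
E
```

```text
[1.06623467 0.81399947 0.07147469]
0.19040000000000018 [0.51689941 0.23864372 0.19060299] [-2.05128997 -0.02657651  3.59683983] 10.825
11.1583
```

```bash
python3 - <<'E'
from h import *
p=np.array([.5168,.2386]); a=-2.0
manip.command_gripper(.035)
manip.servo_line([*p,.152],rate=.08)
manip.hold(.1);f0=manip.get_contact_force();m0=manip.get_torque();print(f0,m0)
manip.command_gripper(.008,25)
manip.hold(.15)
Y=np.array([np.cos(a),np.sin(a)])
f=manip.get_contact_force()-f0
print(manip.get_width(),manip.get_grip_force(),f,"along y",f[:2]@Y,manip.get_torque()-m0,manip.get_position(),manip.get_time())
# probe stiffness
q=p+Y*.0005; manip.servo_line([*q,.152],rate=.01); manip.hold(.1)
f=manip.get_contact_force()-f0; print("after +0.5mm along y",f,f[:2]@Y,manip.get_position(),manip.get_time())
E
```

```text
[ 0.66036324  0.45861071 -0.24548459] [ 0.002307    0.01849402 -0.00509702]
0.01237027073318085 24.495525062084198 [-1.4501306  -0.06728096  5.04214798] along y 0.6646456626367256 [-0.00321618  0.11825207 -0.01904441] [0.51705973 0.23870054 0.15244632] 12.975
after +0.5mm along y [-0.85463954  1.30329687  5.13806949] -0.8294289472053014 [0.51706873 0.23859623 0.15244578] 13.325
```

```bash
python3 - <<'E'
from h import *
p=np.array([.5168,.2386]);Y=np.array([np.cos(-2),np.sin(-2)]);p=p+Y*.0002
m0=manip.get_torque()
z=.152
for k in range(1,6):
    a=-2+.12*k; zz=z+.0019*.12*k
    manip.servo_line([*p,zz],down(a),rate=.001)
    print(round(a,2),np.round(manip.get_contact_force(),2),np.round(manip.get_torque(),3),round(manip.get_width(),5),np.round(manip.get_position(),4),manip.get_time())
c=manip.camera("wrist");b=c["image"][200:330,250:390];cv2.imwrite("pics/g.png",cv2.resize(b[:,:,::-1],None,fx=4,fy=4,interpolation=0))
E
```

```text
-1.88 [0.52 1.93 4.67] [ 0.235 -0.069  0.006] 0.01264 [0.517  0.2386 0.1525] 13.6
-1.76 [1.05 1.51 3.72] [ 0.343 -0.222  0.073] 0.01257 [0.517  0.2386 0.1525] 13.8667
-1.64 [1.95 2.73 2.57] [ 0.352 -0.205 -0.023] 0.01228 [0.5169 0.2386 0.1527] 14.1333
-1.52 [1.68 2.91 3.68] [ 0.387 -0.296 -0.032] 0.0121 [0.5169 0.2385 0.153 ] 14.4
-1.4 [1.72 3.5  3.05] [ 0.469 -0.364 -0.006] 0.01286 [0.5169 0.2385 0.1532] 14.6667
```

View pics/g.png

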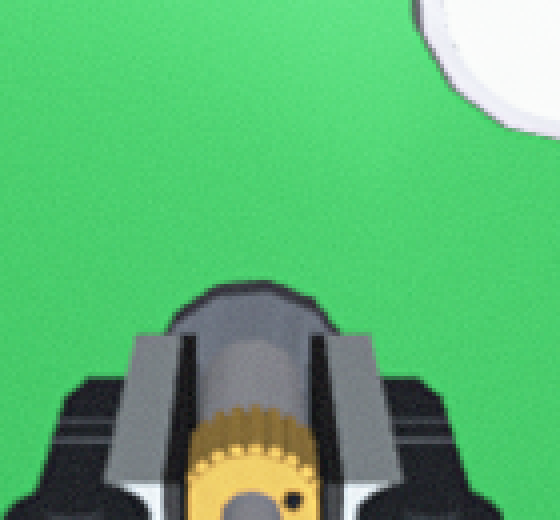

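The view shows the nut between the pads with its dark mark at (292,497), the same place relative to the tool as before. So the nut turned with the gripper. I continue.

```bash
python3 - <<'E'
from h import *
p=np.array([.5168,.2386])+.0002*np.array([np.cos(-2),np.sin(-2)])
ims=[]
for a in (-1.0,-.6,-.2,.2,.5):
    zz=.152+.0019*(a+2)
    manip.servo_line([*p,zz],down(a),rate=.0012)
    print(a,np.round(manip.get_contact_force(),2),np.round(manip.get_torque(),3),round(manip.get_width(),5),np.round(manip.get_position(),4),manip.get_time())
    if a in(-.6,.5): ims.append(cv2.resize(manip.camera("wrist")["image"][260:350,280:360,::-1],None,fx=5,fy=5,interpolation=0))
cv2.imwrite("pics/g2.png",np.hstack(ims))
E
```

```text
-1.0 [2.48 2.69 2.38] [ 0.519 -0.361  0.035] 0.01249 [0.5169 0.2385 0.154 ] 15.2667
-0.6 [3.4  2.89 2.74] [ 0.415 -0.388  0.004] 0.01245 [0.5168 0.2385 0.1547] 15.8167
-0.2 [3.85 3.26 2.41] [ 0.462 -0.418  0.021] 0.01251 [0.5168 0.2385 0.1555] 16.4167
0.2 [3.14 3.15 3.44] [ 0.568 -0.498 -0.003] 0.01251 [0.5168 0.2385 0.1562] 16.9667
0.5 [3.27 3.54 3.18] [ 0.577 -0.508  0.027] 0.01247 [0.5168 0.2385 0.1568] 17.4167
```

View pics/g2.png

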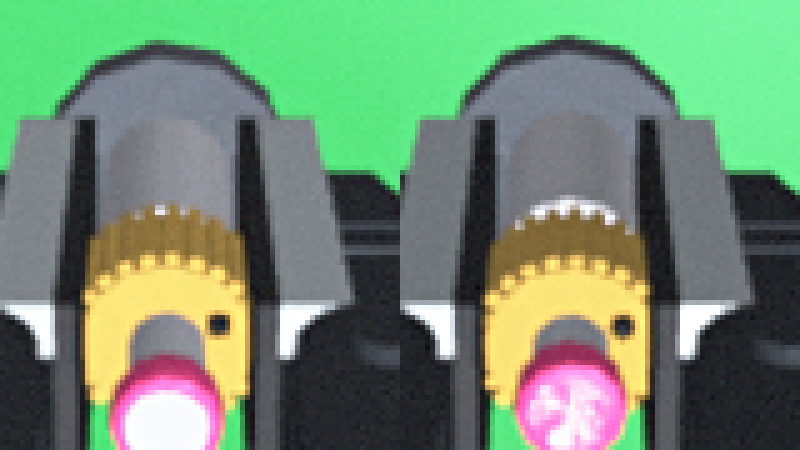

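The mark is unmoved relative to the tool ((219,324), then (622,326), which is the same spot in each half), so nothing slips. Now the last bit, watching the torque.

```bash
python3 - <<'E'
from h import *
p=np.array([.5168,.2386])+.0002*np.array([np.cos(-2),np.sin(-2)])
for a in np.arange(.6,.96,.07):
    manip.servo_line([*p,.152+.0019*(a+2)],down(a),rate=.0007)
    t=np.mean([(manip.hold(.02),manip.get_torque()[2])[1] for _ in range(5)])
    im=manip.camera("wrist")["image"][310:345,315:335]
    u,v=np.where(im.max(2)<60)[::-1]
    m=cv2.inRange(im,(0,0,0),(90,70,60));k,_,s,c=cv2.connectedComponentsWithStats(m)
    print(round(a,2),"tz",round(t,3),np.round(manip.get_contact_force(),2),s[1:,4],np.round(c[1:],1).tolist(),round(manip.get_position()[2],4),manip.get_time())
    if abs(t)>.12: break
cv2.imwrite("pics/g3.png",cv2.resize(manip.camera("wrist")["image"][260:350,280:360,::-1],None,fx=5,fy=5,interpolation=0))
E
```

```text
0.6 tz 0.029 [2.53 4.   2.68] [90  7] [[16.1, 11.2], [9.3, 14.6]] 0.157 17.85
0.67 tz -0.014 [3.93 3.6  3.09] [98  8] [[16.1, 11.5], [9.0, 14.9]] 0.1571 18.2333
0.74 tz -0.004 [3.26 4.18 3.03] [97  9] [[16.0, 11.2], [9.2, 14.9]] 0.1572 18.6167
0.81 tz -0.002 [3.44 3.09 3.27] [101  10] [[16.1, 11.3], [9.2, 15.0]] 0.1573 19.0
0.88 tz 0.026 [3.03 4.51 3.23] [98 11] [[16.1, 11.2], [9.2, 15.2]] 0.1575 19.3833
0.95 tz -0.001 [3.35 3.64 3.73] [98 11] [[16.1, 11.5], [9.2, 15.2]] 0.1576 19.7667
```

View pics/g3.png

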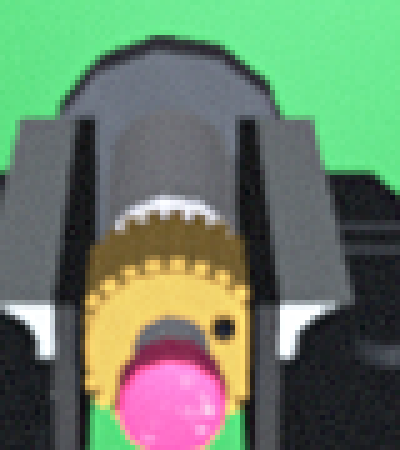

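The nut is followed without slip (mark steady at (223,327)) to about 3 rad. Now I release and press the pin.

```bash
python3 - <<'E'
from h import *
p=[.5168,.2386]; st=lambda s:print(s,np.round(manip.get_position(),5),np.round(manip.get_contact_force(),2),manip.get_time())
manip.command_gripper(.035); st("open")
manip.servo_line([*p,.205],rate=.1); manip.command_gripper(0.0,40)
c=manip.camera("wrist");cv2.imwrite("pics/g4.png",c["image"][:,:,::-1])
manip.servo_line([*p,.194],rate=.05); manip.hold(.2); f0=manip.get_contact_force(); st("pre")
z=.1925
while z>.1835:
    manip.servo_line([*p,z],rate=.008); manip.hold(.08)
    f=(manip.get_contact_force()-f0)[2]; d=manip.get_position()[2]; print(round(z,4),round(d,5),round(f,2))
    if f>10.2 or d<.1858: break
    z-=.0005 if f>6 else .001
st("hold"); manip.hold(1.3); st("held")
E
```

```text
open [0.51575 0.23779 0.15692] [-0.76 -0.28  0.44] 20.1583
pre [0.51693 0.23865 0.19414] [-0.1  -0.24 -0.12] 21.8333
0.1925 0.19252 -0.61
0.1915 0.19149 0.22
0.1905 0.19066 2.24
0.1895 0.18967 3.75
0.1885 0.18867 6.25
0.188 0.18822 7.2
0.1875 0.18782 6.29
0.187 0.18741 7.27
0.1865 0.18696 7.7
0.186 0.18655 10.0
0.1855 0.18613 9.16
0.185 0.18572 10.04
hold [0.51707 0.23872 0.18572] [-1.89  0.59  9.92] 26.0167
held [0.51707 0.23871 0.18571] [-1.81 -1.07  9.51] 27.3167
```

```bash
python3 - <<'E'
from h import *
p=[.5168,.2386]
F=lambda n:np.mean([(manip.hold(.03),manip.get_contact_force()[2])[1] for _ in range(n)])+.12
f=F(20);print(f,manip.get_position())
z=.185
while f<10.0 and z>.1842: z-=.0003;manip.servo_line([*p,z],rate=.008);f=F(10);print(z,f,manip.get_position()[2])
manip.hold(1.2)
manip.servo_line([*p,.194],rate=.02);manip.servo_line([*p,.25],rate=.1);manip.hold(.3)
print(manip.get_position(),manip.get_contact_force(),manip.get_time())
T=wristT();c=manip.camera("wrist");s=manip.camera("side")["image"][240:360,290:430,::-1]
a=cv2.resize(c["image"][190:310,240:380,::-1],None,fx=2.8,fy=2.8,interpolation=0)
cv2.imwrite("pics/end.png",np.hstack([a,cv2.resize(s,None,fx=2.8,fy=2.8,interpolation=0)]))
E
```

```text
9.751048360816808 [0.51705826 0.23872143 0.18570649]
0.1847 9.90886199188173 0.18545331173518664
0.1844 10.635896673160776 0.18522763582826235
[0.51656477 0.23849946 0.24940575] [ 0.07608601  0.29668538 -0.58298832] 31.9917
```

View pics/end.png

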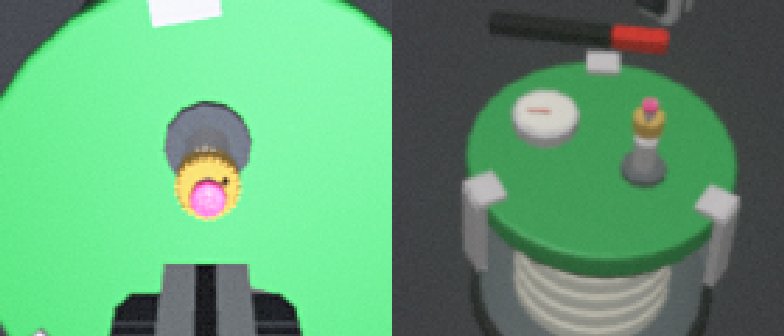

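The nut stands high with its mark where I left it ((223,181) in the left half), and the pin is back up ((650,105) in the right half). The arm is clear.

```bash
python3 -c "
from rig import manip
print(manip.sign_off())"
```

```text
the job is handed in; nothing more can be done
None
```

I vented the green jar and handed the job in at about 32 s: nut unscrewed 2.95 rad in one grasp (stop 3.2), pin pressed about 5 mm down at about 10 N for over a second, then seen back up.

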